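Park the print roller in its rack with the wooden paddle

ROBOT

A 7-joint arm with a two-finger parallel gripper is mounted at the origin on the work surface. World frame = base frame: x ahead of the robot, y to its left, z up, the work surface at z = 0. Lengths are in m, angles in rad, forces in N, time in s.
With the tool pointing down it reaches from about 0.425 to 0.925 m from the base axis. Payload 6.8 kg.
Tool frame: the origin (TCP) lies on the centre line of the jaws, within the pads' length; the fingertips stand 19 mm ahead of it and the grasp point (between the pads) is the TCP; z points along the fingers, y is the line along which they close (so a half turn about z gives the same grasp; the last joint's range is limited). The gripper opens to 85 mm and grips with 20 to 120 N. Pads are 22 mm wide; open, the fingers measure 114 mm over their backs; the gripper's body (76 mm by 85 mm) begins 54 mm behind the grasp point. The pads swing forward as they close: fully open they stand 13 mm farther back than shut.
Start: joints at [1.098, 0.477, 0.022, 1.555, -0.011, 1.109, -0.083], TCP at [0.241, -0.631, 0.25] pointing down, gripper open.
Joint ranges: [-2.96, 2.96], [-0.34, 2.1], [-1.41, 1.46], [0.24, 2.44], [-1.37, 4.51], [0.17, 1.92], [-2.96, 2.96]. Speed limits (rad/s): [2.39, 2.39, 3.14, 3.14, 3.14, 3.14, 3.14].

INTERFACE

Orientations are given as a rotation vector (axis times angle).
In Python, from bench import r gives the robot as it stands. The module is installed in compiled form; this text tells all that it offers.
- The arm moves only by the tool arm_command, never from a script. Its argument "rows" is a list of rows, each an object of numbers: "fingers": the opening, from -1 (shut) to 1 (fully open); "x", "y", "z": the shift along the tool's x, y, z in m; "ax", "ay", "az": the turn, a rotation vector about the tool's x, y, z in degrees. In form: [{"fingers": .., "x": .., "y": .., "z": .., "ax": .., "ay": .., "az": ..}, ...]. A call has 1 to 10 rows; each row shifts and turns the commanded pose from where the row before left it, along the tool's axes as they then stand; what a row does not reach is not made up. A row lasts 1/12 s, in which the tool goes at most 41.7 mm and 7.16 degrees, less where a joint would pass 70% of its speed; a pose out of reach is approached as far as the arm can. A call is refused whole if a number of a shift passes 0.0417 or a number of a turn 7.16, either way. A call with a gripper value outside its range is refused whole. The fingers move at their own pace and stop on an object; "grip_force" is the grip in N (left out, the last holds). Time passes only in rows, so rows that do not move let the fingers close. It gives the time, the measured TCP pose, the force, the opening and the grip force at its end, in the units of the state.
- r.get_obs(): the state, without advancing time (a new reading comes with each control period).
- r.grab_frame(name): name is "scene" or "top" or "wrist"; returns a dict with "frame" (400x640x3 uint8, red, green, blue), "depth" (400x640 float32, m along the optical axis (not along the pixel's ray), 0 where there is no reading), "K" (3x3 intrinsics, pixels), "distortion" ([k1, k2, p1, p2, k3] as OpenCV has them; the pictures are not rectified), "world_from_camera" (4x4, takes a point from camera to world coordinates). Camera axes: x right, y down, z forward; pixel columns grow to the right and rows downward; lengths in m; the calibration is good to about 2 mm. A picture is of the moment at which its call begins.
- r.hand_in(): hands the job in; it is judged then, once.
The state is a dict: "clock": time; "joints": joint angles; "qvel": joint speeds; "tau": joint torques, N m; "tcp_pos": TCP position; "orientation": TCP orientation; "contact_force": force on the tool from outside, world axes, zero at the start; "moment": the same for the moment, N m; "grip_width": finger opening in m; "gripper_force": force on a finger pad.
Only numpy, scipy, OpenCV 4.12 (cv2) and the standard library are available. Lean on these libraries where they do the work, as an engineer would, in place of code of your own. Each camera call takes 0.05 s, during which the arm holds its last target. There are 200 camera calls.

TASK

Pick up the wooden paddle and with it gently roll the rubber print roller along the wooden rack against the sliding follower, and push on, the follower giving way, until the roller meets the two steel stop posts, whose setting is not known beforehand and must be felt; bed it there with a steady push of about 10 N for a second (under 7 N does not bed it, 18 N dents the rubber). Then stand the paddle back upright in the middle of its cork pad and let go, with the roller staying against the posts. Do not touch the roller, follower or posts with the gripper, nor the follower or posts with the paddle, and leave everything else where it is.

Things in the scene. Friction and masses are not known exactly. Their poses are not given: they have to be found in the camera images.
- paddle: Wooden paddle standing upright, 98 mm tall, 0.1 to 0.22 kg. Origin at the centre of its underside, z up. Lower part: flat-faced block 24 mm thick (its x) by 46 mm wide (its y), from 0 to 42 mm height; the two broad faces (+x and -x alike) push. Above it a grip 16 mm thick (x) by 36 mm wide (y), from 42 to 98 mm height.
- pad: Square cork pad 150 x 150 mm, 6 mm thick, fixed; origin at the centre of its underside. The paddle starts on it.
- rack: Fixed wooden channel, open on top, x -160 to +140 mm, 94 mm wide outside, 70 inside (y), walls 34 mm high; the roller goes in +x. Origin on the underside, centre line. Open at -x; floor level at 12 mm height up to x = 0, then falling 2.5 degrees to +x, so the roller runs down to the follower or posts and stays there. End block from x = 112 mm, top at 56 mm.
- drum: Loose rubber print roller, a plain black cylinder 50 mm in diameter and 62 mm long, 0.2 to 0.42 kg, lying across the rack's channel and free to roll. Origin at its very centre (37 mm above the rack's underside at the start); its x axis is its axle.
- follower (a joint): Slide of the follower, an upright plywood plate 38 mm wide, 10 thick, top 46 mm above the rack's underside. Metres in the rack's +x, 0 to 0.020 at the start. It gives way at 2 N (with the roller's own rub up to 5 N to push) and stays where left. It passes between two steel posts (10 mm wide, 56 mm apart centre to centre) of a fixed bracket, bar top at 57 mm; their -x faces are set anywhere from 78 to 102 mm on the rack's x.
- follower_face (a point): Centre of the follower's upright flat face that looks to the rack's -x, where the roller touches it; 34 mm above the rack's underside, 52 mm plus the slide's value along the rack's x.
There are look-alikes about, which are no part of the job. Several things have the shape of the paddle; the one meant has the colours described above.

How it is judged:
On the way, in this order (a step that is already met when the one before it is completed fails the run):
1. the paddle is lifted off its pad (z of paddle in the frame of pad above 0.03 m), for 0.1 s.
2. the roller, pushed by the paddle with 6 to 18 N, is bedded on the stop posts for 0.4 s (x of drum in the frame of stop above -0.0275 m and contact force between paddle and drum between 6 and 18 N and contact force between drum and stop above 1 N), for 0.4 s.
At the end, for the whole second after the job is handed in: Roller at rest against the stop posts (gap under 2.5 mm), square across the channel to 0.1 rad; paddle standing upright (0.08 rad) at rest on the cork pad, within 40 mm of its centre (x of drum in the frame of stop above -0.0275 m and angle between the x axis of drum and the y axis of rack, either way round below 0.1 rad and linear speed of each of drum, paddle below 0.01 m/s and horizontal distance between paddle and pad below 0.04 m and angle between paddle's own z axis and vertical below 0.08 rad and z of paddle in the frame of pad below 0.009 m); the robot touches nothing.
It fails at once if the paddle presses the roller with more than 18 N (contact force between paddle and drum above 18 N).
It fails at once if the gripper or arm touches the roller, the follower or the stop posts (contact force between any of the fingers, the arm and drum above 0.5 N or contact force between any of the fingers, the arm and follower above 0.5 N or contact force between any of the fingers, the arm and stop above 0.5 N).
It fails at once if the paddle touches the follower or the stop posts (contact force between paddle and follower above 0.5 N or contact force between paddle and stop above 0.5 N).
It fails at once if something else on the table is moved by more than 15 mm (distance of any of ink_jar, spare_core, glue, dish, bead_jar, brush, tub from where it was at the start of the episode above 0.015 m).
It also fails if it takes over 67 s, if anything falls off the work surface, if the arm or the gripper's body presses on something with over 40 N, if the wrist force passes 120 N, or if a joint passes its speed limit or range.

## Working session

There is one attempt and no reset: what is moved stays moved. The work goes in short steps, Python scripts to look and compute and a tool call to move; the robot and the scene stay as the last step left them, time stands still between calls to the robot, and variables do not carry over. Pictures are saved under pics/ and viewed, at most 10 in all, crops included, and the job is handed in when it is done.

Besides the shell and the picture viewer there is one more tool, called after "Request:" as name(argument=value, ...) on one line, values as JSON. arm_command: Moves the arm, as the interface text tells. Its arguments: {"type":"object","properties":{"rows":{"type":"array"},"grip_force":{"type":"number"}},"required":["rows"]}

```bash
mkdir -p pics; cat > h.py <<'E'
import numpy as np,cv2
from bench import r
def grab(n,save=None):
    f=r.grab_frame(n)
    if save: cv2.imwrite('pics/'+save,f['frame'][:,:,::-1])
    return f
def world(f):
    h,w=f['depth'].shape
    u,v=np.meshgrid(np.arange(w),np.arange(h))
    p=cv2.undistortPoints(np.stack([u,v],-1).reshape(-1,1,2).astype(np.float64),np.array(f['K']),np.array(f['distortion'])).reshape(h,w,2)
    d=f['depth'][...,None]
    P=np.concatenate([p*d,d],-1)
    T=np.array(f['world_from_camera'])
    W=P@T[:3,:3].T+T[:3,3]
    W[f['depth']==0]=np.nan
    return W
E
python3 - <<'E'
from h import *
o=r.get_obs();print(o)
for n in('top','scene'):
    f=grab(n,n+'0.png');np.savez(n+'0.npz',W=world(f),I=f['frame']);print(f['world_from_camera'])
E
```

```text
{'clock': 0.0, 'joints': array([ 1.09790954,  0.47779921,  0.02233983,  1.55641846, -0.01150296,
        1.10929338, -0.08310426]), 'qvel': array([ 0.00081523,  0.00151005, -0.00021232, -0.00087228,  0.00186848,
       -0.00079776,  0.00045059]), 'tau': array([-1.00034072e-06, -5.96456122e+01,  1.60791814e+00, -2.81199878e+01,
        1.24719847e-02,  9.38360958e-03,  2.42095304e-06]), 'tcp_pos': array([ 0.24060477, -0.63008468,  0.24934021]), 'orientation': array([-3.08777285e+00, -5.69544870e-01,  7.09292089e-04]), 'contact_force': array([ 0.0189428 , -0.36291913,  0.69721925]), 'moment': array([-0.02521556,  0.06349852, -0.03069852]), 'gripper_force': 0.0, 'grip_width': 0.08522214342003497}
[[ 0.02247172 -0.99054094  0.13536493  0.3421739 ]
 [-0.99974049 -0.02175828  0.0067478  -0.06898172]
 [-0.00373866 -0.13548143 -0.99077283  0.99935136]
 [ 0.          0.          0.          1.        ]]
[[ 0.85191377  0.33744651 -0.40046571  0.8990572 ]
 [ 0.52324101 -0.51710822  0.677361   -0.78130308]
 [ 0.021489   -0.78659325 -0.61709747  0.69558382]
 [ 0.          0.          0.          1.        ]]
```

View pics/top0.png

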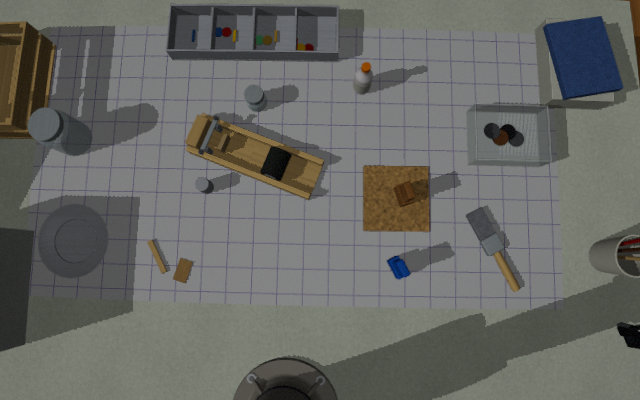

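View pics/scene0.png

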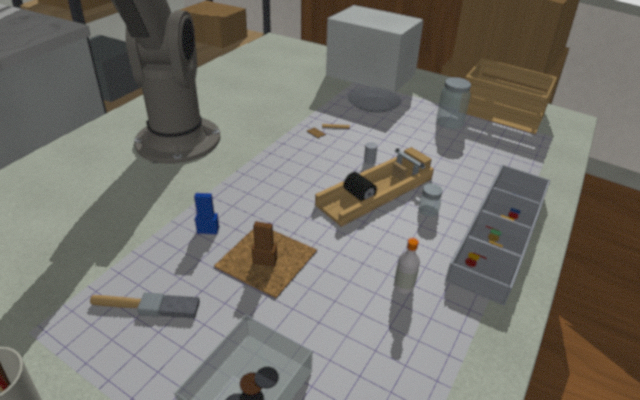

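The top view shows the rack from its end block at (205,130) to its open end at (315,178), with the drum at (277,163). The paddle is at (407,193) on the cork pad at (397,198), and the blue look-alike is at (398,267). The scene view agrees. Next I'll measure.

```bash
python3 - <<'E'
from h import *
d=np.load('top0.npz');W=d['W'];I=d['I'].astype(int)
def reg(u0,u1,v0,v1,z0,z1):
    w=W[v0:v1,u0:u1].reshape(-1,3);m=(w[:,2]>z0)&(w[:,2]<z1);return w[m]
def rect(p,name):
    (c,s,a)=cv2.minAreaRect((p[:,:2]*1000).astype(np.float32));print(name,len(p),np.round(c,1),np.round(s,1),round(a,1),'z',np.percentile(p[:,2],[5,50,95]).round(4))
    print(cv2.boxPoints((c,s,a)).round(0).tolist())
print('table',np.nanmedian(W[230:260,280:340,2]))
rect(reg(355,440,158,240,.003,.012),'pad')
rect(reg(380,440,165,215,.09,.12),'paddle top')
rect(reg(380,440,165,215,.035,.06),'paddle shoulder')
rect(reg(180,330,105,205,.028,.040),'rack walls')
rect(reg(180,330,105,205,.008,.07),'rack all')
rect(reg(180,240,105,170,.050,.065),'block+bar')
rect(reg(255,300,140,185,.045,.07),'drum')
p=reg(255,300,140,185,.055,.07);print(p.mean(0))
for n in ((235,275,80,115),(190,220,172,198),(350,378,58,98)): 
  p=reg(*n,.01,.3);print(n,np.median(p,0).round(3),p[:,2].max())
im=d['I'][90:220,170:440,::-1];cv2.imwrite('pics/crop.png',cv2.resize(im,None,fx=2.9,fy=2.9,interpolation=cv2.INTER_CUBIC))
E
```

```text
table -0.0003419805517308472
pad 3576 [ 473.9 -242.8] [185.7 193.9] 1.2 z [0.0033 0.0055 0.0082]
[[379.0, -148.0], [383.0, -342.0], [569.0, -338.0], [565.0, -144.0]]
paddle top 156 [ 478.2 -248.5] [36.  16.5] 21.0 z [0.0934 0.1026 0.1057]
[[458.0, -247.0], [464.0, -263.0], [498.0, -250.0], [492.0, -234.0]]
paddle shoulder 111 [ 477.8 -247.9] [46.  22.5] 22.5 z [0.0379 0.0465 0.0564]
[[452.0, -246.0], [461.0, -267.0], [503.0, -250.0], [495.0, -229.0]]
rack walls 1587 [574.4  82.7] [310.  208.2] 88.0 z [0.0294 0.033  0.0366]
[[465.0, -68.0], [673.0, -76.0], [684.0, 234.0], [476.0, 241.0]]
rack all 5658 [576.6  82.6] [310.1 213.6] 87.8 z [0.009  0.0314 0.0587]
[[464.0, -68.0], [677.0, -76.0], [689.0, 233.0], [476.0, 242.0]]
block+bar 607 [604.6 199.4] [52.5 94.5] 70.2 z [0.0515 0.0551 0.0594]
[[551.0, 191.0], [640.0, 159.0], [658.0, 208.0], [569.0, 240.0]]
drum 606 [540.2  32.8] [47.5 62.4] 69.9 z [0.0479 0.0579 0.0627]
[[503.0, 21.0], [561.0, -0.0], [578.0, 44.0], [519.0, 66.0]]
[0.54022233 0.03306419 0.05926019]
(235, 275, 80, 115) [0.687 0.084 0.06 ] 0.06594942494664735
(190, 220, 172, 198) [0.488 0.191 0.048] 0.05408120151712503
(350, 378, 58, 98) [ 0.727 -0.155  0.078] 0.12278155955418302
```

View pics/crop.png

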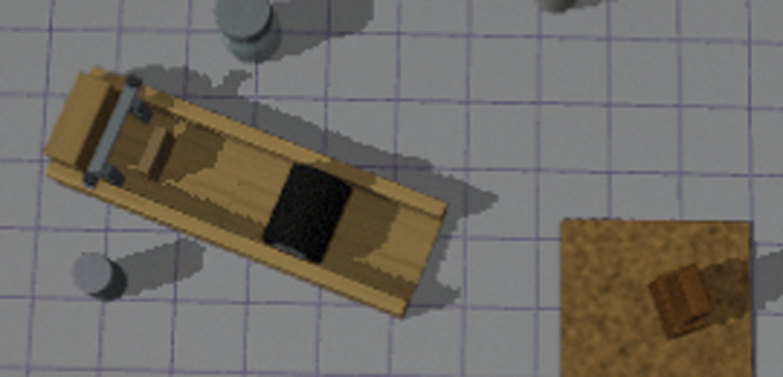

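The crop shows the rack axis running from the open end at (425,260) to the end block at (75,120). The drum is at (308,212), the follower plate at (157,153) and the bracket bar at (113,130). I'll fit the frames more precisely.

```bash
python3 - <<'E'
from h import *
from scipy.spatial.transform import Rotation as R
d=np.load('top0.npz');W=d['W']
w=W[100:210,180:330].reshape(-1,3);w=w[~np.isnan(w[:,2])]
th=np.radians(70.2);o=np.array([.566,.092])
def loc(p): 
    q=p[:,:2]-o;return np.c_[q@[np.cos(th),np.sin(th)],q@[-np.sin(th),np.cos(th)]]
for _ in range(3):
    q=loc(w)
    m=(np.abs(w[:,2]-.033)<.005)&(q[:,0]>-.13)&(q[:,0]<.05)&(np.abs(np.abs(q[:,1])-.041)<.012)
    a=m&(q[:,1]>0);b=m&(q[:,1]<0)
    la=np.polyfit(q[a,0],q[a,1],1);lb=np.polyfit(q[b,0],q[b,1],1)
    s=(la[0]+lb[0])/2;c=(la[1]+lb[1])/2;th+=s;o=o+c*np.array([-np.sin(th),np.cos(th)])
    print(np.degrees(th),o,la,lb,np.percentile(q[a,1],[2,98]),np.percentile(q[b,1],[2,98]))
q=loc(w);h=(w[:,2]>.025)&(w[:,2]<.07)&(abs(q[:,1])<.05)
print('x ext',np.percentile(q[h&(abs(abs(q[:,1])-.041)<.008),0],[0,1,99,100]))
def st(n,m):print(n,m.sum(),np.percentile(q[m],[2,50,98],axis=0).round(4).tolist(),np.median(w[m,2]))
st('block',(w[:,2]>.05)&(q[:,0]>.115)&(abs(q[:,1])<.05))
st('bar',(w[:,2]>.052)&(q[:,0]>.06)&(q[:,0]<.11)&(abs(q[:,1])<.05))
st('follower',(w[:,2]>.040)&(w[:,2]<.05)&(q[:,0]>.03)&(q[:,0]<.08)&(abs(q[:,1])<.03))
st('drum',(w[:,2]>.056)&(q[:,0]<0)&(abs(q[:,1])<.05))
st('drum2',(w[:,2]>.045)&(q[:,0]<0)&(abs(q[:,1])<.05))
ob=r.get_obs();print(R.from_rotvec(ob['orientation']).as_matrix().round(3))
E
```

```text
69.56793363154213 [0.56436914 0.09260755] [-0.01001566  0.04266161] [-0.01204762 -0.0391809 ] [0.03579692 0.04939513] [-0.04513266 -0.03274667]
69.57275872881283 [0.56436276 0.09260993] [0.00095607 0.04091657] [-0.00078764 -0.04090296] [0.03334294 0.04678877] [-0.04723787 -0.03521823]
69.57278380026007 [0.56436275 0.09260993] [0.00087231 0.04090978] [-0.00087144 -0.04090975] [0.03334199 0.04678222] [-0.04724276 -0.03521992]
x ext [-0.1597242  -0.15665029  0.13671181  0.14129833]
block 343 [[0.1155, -0.0345], [0.1271, -0.0011], [0.1397, 0.033]] 0.0547754515517499
bar 209 [[0.0916, -0.0449], [0.0966, 0.0001], [0.1028, 0.0446]] 0.05631002455739098
follower 84 [[0.0606, -0.0181], [0.0652, -0.0004], [0.0707, 0.0182]] 0.04450459529509737
drum 390 [[-0.0797, -0.0279], [-0.0646, 0.0025], [-0.0481, 0.0316]] 0.059284966205027545
drum2 606 [[-0.0863, -0.0283], [-0.0664, 0.0026], [-0.0422, 0.0326]] 0.057908858791336004
[[ 0.934  0.357 -0.001]
 [ 0.357 -0.934  0.001]
 [-0.    -0.002 -1.   ]]
```

Request:
arm_command(rows=[{"fingers":1,"x":0.03,"y":-0.0227},{"fingers":1,"x":0.03,"y":-0.0227},{"fingers":1,"x":0.03,"y":-0.0227},{"fingers":1,"x":0.03,"y":-0.0227},{"fingers":1,"x":0.03,"y":-0.0227},{"fingers":1,"x":0.03,"y":-0.0227},{"fingers":1,"x":0.03,"y":-0.0227},{"fingers":1,"x":0.03,"y":-0.0227},{"fingers":1,"x":0.03,"y":-0.0227},{"fingers":1,"x":0.03,"y":-0.0227}])

```text
validation failed for argument at $.ro...
```

Request:
arm_command(rows=[{"fingers":1,"x":0.03,"y":-0.0227,"z":0.02},{"fingers":1,"x":0.028,"y":-0.0227,"z":0.02},{"fingers":1},{"fingers":1}])

```text
validation failed for argument at $.ro...
```

```bash
python3 - <<'E'
from h import *
from scipy.spatial.transform import Rotation as R
o=r.get_obs();print(o['clock'],o['joints'].round(2),o['tcp_pos'],o['contact_force'],R.from_rotvec(o['orientation']).as_matrix().round(3).tolist())
f=grab('wrist','w1.png');W=world(f)
p=W[(W[...,2]>.095)&(W[...,2]<.112)&(abs(W[...,0]-.478)<.05)&(abs(W[...,1]+.248)<.05)]
c,s,a=cv2.minAreaRect((p[:,:2]*1000).astype(np.float32));print(len(p),c,s,a,cv2.boxPoints((c,s,a)).round(1).tolist())
E
```

```text
0.1 [ 1.1   0.48  0.02  1.56 -0.01  1.11 -0.08] [ 0.2406141  -0.63013571  0.24944956] [-0.17232297  0.25803056 -0.46908729] [[0.934, 0.357, -0.001], [0.357, -0.934, 0.001], [-0.0, -0.002, -1.0]]
0 (0.0, 0.0) (0.0, 0.0) 0.0 [[0.0, 0.0], [0.0, 0.0], [0.0, 0.0], [0.0, 0.0]]
```

View pics/w1.png

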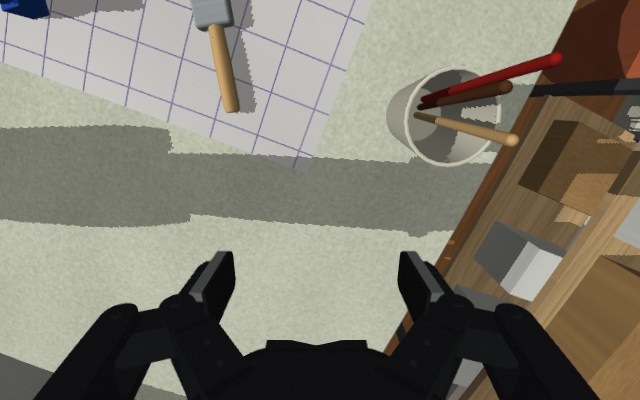

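The wrist picture shows the open fingers over empty bench, so the move was refused. It probably wants every key in each row.

Request:
arm_command(rows=[{"fingers":1,"x":0.03,"y":-0.0227,"z":0,"ax":0,"ay":0,"az":0},{"fingers":1,"x":0.03,"y":-0.0227,"z":0,"ax":0,"ay":0,"az":0},{"fingers":1,"x":0.03,"y":-0.0227,"z":0,"ax":0,"ay":0,"az":0},{"fingers":1,"x":0.03,"y":-0.0227,"z":0,"ax":0,"ay":0,"az":0},{"fingers":1,"x":0.03,"y":-0.0227,"z":0,"ax":0,"ay":0,"az":0},{"fingers":1,"x":0.03,"y":-0.0227,"z":0,"ax":0,"ay":0,"az":0},{"fingers":1,"x":0.03,"y":-0.0227,"z":0,"ax":0,"ay":0,"az":0},{"fingers":1,"x":0.03,"y":-0.0227,"z":0,"ax":0,"ay":0,"az":0},{"fingers":1,"x":0.03,"y":-0.0227,"z":0,"ax":0,"ay":0,"az":0},{"fingers":1,"x":0.03,"y":-0.0227,"z":0,"ax":0,"ay":0,"az":0}])

```text
clock: 0.98
tcp_pos: [0.4406, -0.3098, 0.2503]
orientation: [3.089, 0.57, -0.0]
contact_force: [1.1, -0.3, 0.9]
grip_width: 0.0859
gripper_force: 0.0
```

Request:
arm_command(rows=[{"fingers":1,"x":0.0285,"y":-0.0222,"z":0.015,"ax":0,"ay":0,"az":0},{"fingers":1,"x":0.0285,"y":-0.0222,"z":0.015,"ax":0,"ay":0,"az":0},{"fingers":1,"x":0,"y":0,"z":0,"ax":0,"ay":0,"az":0},{"fingers":1,"x":0,"y":0,"z":0,"ax":0,"ay":0,"az":0}])

```text
clock: 1.32
tcp_pos: [0.4781, -0.2469, 0.2193]
orientation: [-3.086, -0.578, 0.002]
contact_force: [-0.1, -0.7, 0.2]
grip_width: 0.0852
gripper_force: 0.0
```

```bash
python3 - <<'E'
from h import *
from scipy.spatial.transform import Rotation as R
o=r.get_obs();print(o['clock'],o['joints'].round(2),o['tcp_pos'],o['contact_force'],R.from_rotvec(o['orientation']).as_matrix().round(3).tolist())
f=grab('wrist','w2.png');W=world(f)
for z0,z1 in((.095,.112),(.04,.055)):
 p=W[(W[...,2]>z0)&(W[...,2]<z1)&(abs(W[...,0]-.478)<.05)&(abs(W[...,1]+.248)<.05)]
 c,s,a=cv2.minAreaRect((p[:,:2]*1000).astype(np.float32));print(len(p),c,s,a,np.median(p[:,2]),cv2.boxPoints((c,s,a)).round(1).tolist())
m=(W[...,2]>.003)&(W[...,2]<.0095);p=W[m];print(np.percentile(p,[1,99],axis=0))
d=np.load('top0.npz');w=d['W'];I=d['I'].astype(int)
m=(w[...,2]<.02)&(I[...,0]-I[...,2]>25);m[:150]=0;m[240:]=0;m[:,:350]=0;m[:,440:]=0
p=w[m];c,s,a=cv2.minAreaRect((p[:,:2]*1000).astype(np.float32));print('pad',len(p),c,s,a,np.median(p,0))
E
```

```text
1.3167 [ 0.51  0.3  -0.17  1.9   0.06  0.95 -0.9 ] [ 0.4781055  -0.24691322  0.21928522] [-0.07821807 -0.72565356  0.22065445] [[0.932, 0.362, -0.002], [0.362, -0.932, 0.002], [-0.001, -0.002, -1.0]]
690 (478.9415283203125, -251.1103515625) (36.1070671081543, 15.838740348815918) 20.979965209960938 0.10263403487207448 [[459.20001220703125, -250.1999969482422], [464.8999938964844, -265.0], [498.6000061035156, -252.0], [493.0, -237.3000030517578]]
341 (479.0685119628906, -250.6646270751953) (45.4390754699707, 24.017610549926758) 19.65755271911621 0.04675601169400606 [[453.6000061035156, -247.0], [461.70001220703125, -269.6000061035156], [504.5, -254.3000030517578], [496.3999938964844, -231.6999969482422]]
[[ 0.11466767 -0.57393528  0.00313339]
 [ 0.68109915  0.01659175  0.00929948]]
pad 3930 (473.9164123535156, -239.18865966796875) (149.92880249023438, 150.46348571777344) 0.3614564538002014 [ 0.46812193 -0.2318291   0.005249  ]
```

View pics/w2.png

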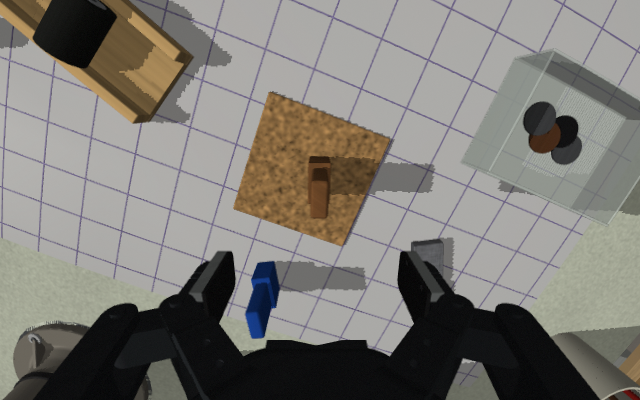

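The wrist view shows the wooden paddle at (318,187) on the cork, already aligned with the jaws, and the blue look-alike clear of them at (262,300). I'll descend and grip.

Request:
arm_command(rows=[{"fingers":1,"x":0,"y":0.003,"z":0.03,"ax":0,"ay":0,"az":0},{"fingers":1,"x":0,"y":0,"z":0.03,"ax":0,"ay":0,"az":0},{"fingers":1,"x":0,"y":0,"z":0.03,"ax":0,"ay":0,"az":0},{"fingers":1,"x":0,"y":0,"z":0.025,"ax":0,"ay":0,"az":0},{"fingers":1,"x":0,"y":0,"z":0.02,"ax":0,"ay":0,"az":0},{"fingers":1,"x":0,"y":0,"z":0.01,"ax":0,"ay":0,"az":0},{"fingers":1,"x":0,"y":0,"z":0,"ax":0,"ay":0,"az":0}])

```text
clock: 1.95
tcp_pos: [0.4767, -0.2535, 0.0736]
orientation: [-3.089, -0.566, 0.005]
contact_force: [-0.4, 0.2, -1.4]
grip_width: 0.0856
gripper_force: 0.0
```

Request:
arm_command(rows=[{"fingers":-1,"x":0,"y":0,"z":0,"ax":0,"ay":0,"az":0},{"fingers":-1,"x":0,"y":0,"z":0,"ax":0,"ay":0,"az":0},{"fingers":-1,"x":0,"y":0,"z":0,"ax":0,"ay":0,"az":0},{"fingers":-1,"x":0,"y":0,"z":0,"ax":0,"ay":0,"az":0},{"fingers":-1,"x":0,"y":0,"z":0,"ax":0,"ay":0,"az":0},{"fingers":-1,"x":0,"y":0,"z":0,"ax":0,"ay":0,"az":0},{"fingers":-1,"x":0,"y":0,"z":0,"ax":0,"ay":0,"az":0},{"fingers":-1,"x":0,"y":0,"z":0,"ax":0,"ay":0,"az":0}], grip_force=80)

```text
clock: 2.62
tcp_pos: [0.4789, -0.2525, 0.0757]
orientation: [3.089, 0.57, 0.001]
contact_force: [-0.8, 0.3, 3.6]
grip_width: 0.0149
gripper_force: 79.1
```

Request:
arm_command(rows=[{"fingers":-1,"x":0,"y":0,"z":-0.02,"ax":0,"ay":0,"az":0},{"fingers":-1,"x":0,"y":0,"z":-0.03,"ax":0,"ay":0,"az":0},{"fingers":-1,"x":0,"y":0,"z":-0.03,"ax":0,"ay":0,"az":0},{"fingers":-1,"x":0,"y":0,"z":-0.02,"ax":0,"ay":0,"az":0},{"fingers":-1,"x":0.0195,"y":-0.0324,"z":0,"ax":0,"ay":0,"az":0},{"fingers":-1,"x":0.0195,"y":-0.0324,"z":0,"ax":0,"ay":0,"az":0},{"fingers":-1,"x":0.0195,"y":-0.0324,"z":0,"ax":0,"ay":0,"az":0},{"fingers":-1,"x":0.0195,"y":-0.0324,"z":0,"ax":0,"ay":0,"az":0},{"fingers":-1,"x":0.0195,"y":-0.0324,"z":0,"ax":0,"ay":0,"az":0},{"fingers":-1,"x":0.0195,"y":-0.0324,"z":0,"ax":0,"ay":0,"az":0}])

```text
clock: 3.45
tcp_pos: [0.5181, -0.0275, 0.1751]
orientation: [3.089, 0.569, -0.001]
contact_force: [0.4, -1.0, -2.9]
grip_width: 0.0152
gripper_force: 78.6
```

Request:
arm_command(rows=[{"fingers":-1,"x":0,"y":0,"z":0,"ax":0,"ay":0,"az":5.9},{"fingers":-1,"x":0,"y":0,"z":0,"ax":0,"ay":0,"az":5.9},{"fingers":-1,"x":0,"y":0,"z":0,"ax":0,"ay":0,"az":5.9},{"fingers":-1,"x":0,"y":0,"z":0,"ax":0,"ay":0,"az":5.9},{"fingers":-1,"x":0,"y":0,"z":0,"ax":0,"ay":0,"az":5.9},{"fingers":-1,"x":0,"y":0,"z":0,"ax":0,"ay":0,"az":5.9},{"fingers":-1,"x":0,"y":0,"z":0,"ax":0,"ay":0,"az":5.9},{"fingers":-1,"x":0,"y":0,"z":0,"ax":0,"ay":0,"az":0},{"fingers":-1,"x":0,"y":0,"z":0,"ax":0,"ay":0,"az":0}])

```text
clock: 4.2
tcp_pos: [0.5182, -0.0291, 0.175]
orientation: [3.093, -0.551, -0.001]
contact_force: [-0.3, -0.5, -1.1]
grip_width: 0.0148
gripper_force: 78.7
```

```bash
cat >> h.py <<'E'
from scipy.spatial.transform import Rotation as R
th=np.radians(69.57);O=np.array([.5644,.0926])
def loc(p):
    q=np.asarray(p)[...,:2]-O;return np.stack([q@[np.cos(th),np.sin(th)],q@[-np.sin(th),np.cos(th)]],-1)
def state():
    o=r.get_obs();M=R.from_rotvec(o['orientation']).as_matrix()
    print('t',o['clock'],'tcp',o['tcp_pos'].round(4),'rack xy',loc(o['tcp_pos']).round(4),'ty az',np.degrees(np.arctan2(M[1,1],M[0,1])).round(2),'tz',M[:,2].round(3),'F',o['contact_force'].round(2),'Frack',(o['contact_force'][:2]@[np.cos(th),np.sin(th)]).round(2),'j7',o['joints'][6].round(2))
E
python3 - <<'E'
from h import *
state()
f=grab('wrist','w3.png');W=world(f);q=loc(W)
m=(W[...,2]>.054)&(W[...,2]<.068)&(q[...,0]<0)&(q[...,0]>-.11)&(abs(q[...,1])<.05)
print(m.sum(),np.percentile(q[m],[2,50,98],axis=0).round(4))
f=grab('top');W=world(f);q=loc(W)
for z0,z1 in ((.16,.21),(.10,.15)):
 m=(W[...,2]>z0)&(W[...,2]<z1)&(abs(q[...,0]+.13)<.06)&(abs(q[...,1])<.06);print(m.sum())
E
```

```text
t 4.2 tcp [ 0.5182 -0.0291  0.175 ] rack xy [-0.1301  0.0008] ty az -110.21 tz [-0.001 -0.    -1.   ] F [-0.34 -0.46 -1.08] Frack -0.55 j7 -2.04
2605 [[-0.0805 -0.0292]
 [-0.0653 -0.0006]
 [-0.047   0.0316]]
0
0
```

View pics/w3.png

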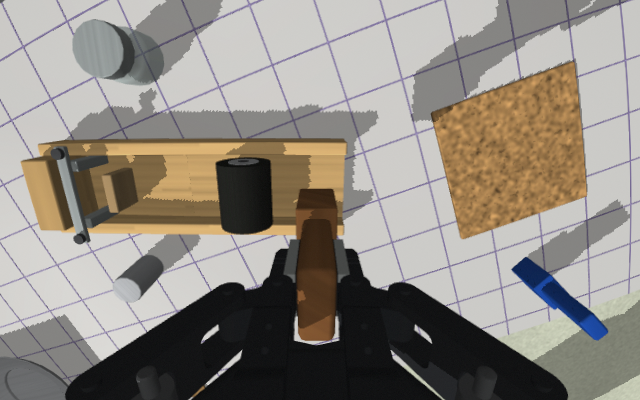

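The paddle hangs upright at (318,265), behind the roller at (245,195) and over the channel. The post prongs end near (105,160) and (105,215). I'll lower it into the channel.

Request:
arm_command(rows=[{"fingers":-1,"x":0,"y":0,"z":0.02,"ax":0,"ay":0,"az":0},{"fingers":-1,"x":0,"y":0,"z":0.025,"ax":0,"ay":0,"az":0},{"fingers":-1,"x":0,"y":0,"z":0.02,"ax":0,"ay":0,"az":0},{"fingers":-1,"x":0,"y":0,"z":0.015,"ax":0,"ay":0,"az":0},{"fingers":-1,"x":0,"y":0,"z":0.006,"ax":0,"ay":0,"az":0},{"fingers":-1,"x":0,"y":0,"z":0,"ax":0,"ay":0,"az":0},{"fingers":-1,"x":0,"y":0,"z":0,"ax":0,"ay":0,"az":0}])

```text
clock: 4.88
tcp_pos: [0.5188, -0.0292, 0.0896]
orientation: [-3.092, 0.555, -0.0]
contact_force: [0.9, 0.3, -0.9]
grip_width: 0.015
gripper_force: 78.8
```

```bash
python3 - <<'E'
from h import *
state()
f=grab('wrist');W=world(f);q=loc(W)
m=(W[...,2]>.03)&(W[...,2]<.065)&(q[...,0]>.06)&(q[...,0]<.115)&(abs(abs(q[...,1])-.028)<.004)
for z0 in np.arange(.03,.062,.004):
  k=m&(abs(W[...,2]-z0-.002)<.002);print(z0.round(3),k.sum(),np.percentile(q[k][:,0],[2,20,50,98]).round(4) if k.sum() else '')
E
```

```text
t 4.8833 tcp [ 0.5188 -0.0292  0.0896] rack xy [-0.13    0.0002] ty az -110.36 tz [ 0.  0. -1.] F [ 0.87  0.28 -0.91] Frack 0.56 j7 -2.06
0.03 135 [0.0848 0.0859 0.0863 0.1132]
0.034 112 [0.0848 0.0856 0.0863 0.0875]
0.038 64 [0.0849 0.0856 0.0861 0.0876]
0.042 55 [0.085  0.0857 0.0862 0.088 ]
0.046 58 [0.0849 0.0857 0.0865 0.0897]
0.05 91 [0.0851 0.0864 0.0885 0.0921]
0.054 1 [0.0899 0.0899 0.0899 0.0899]
0.058 0
```

Request:
arm_command(rows=[{"fingers":-1,"x":0,"y":-0.004,"z":0,"ax":0,"ay":0,"az":0},{"fingers":-1,"x":0,"y":-0.005,"z":0,"ax":0,"ay":0,"az":0},{"fingers":-1,"x":0,"y":-0.005,"z":0,"ax":0,"ay":0,"az":0},{"fingers":-1,"x":0,"y":-0.004,"z":0,"ax":0,"ay":0,"az":0},{"fingers":-1,"x":0,"y":-0.002,"z":0,"ax":0,"ay":0,"az":0},{"fingers":-1,"x":0,"y":-0.002,"z":0,"ax":0,"ay":0,"az":0},{"fingers":-1,"x":0,"y":-0.002,"z":0,"ax":0,"ay":0,"az":0},{"fingers":-1,"x":0,"y":-0.002,"z":0,"ax":0,"ay":0,"az":0},{"fingers":-1,"x":0,"y":-0.002,"z":0,"ax":0,"ay":0,"az":0},{"fingers":-1,"x":0,"y":-0.002,"z":0,"ax":0,"ay":0,"az":0}])

```text
clock: 5.77
tcp_pos: [0.529, -0.001, 0.0893]
orientation: [3.092, -0.557, -0.0]
contact_force: [-0.5, -0.6, -1.4]
grip_width: 0.0149
gripper_force: 78.8
```

Request:
arm_command(rows=[{"fingers":-1,"x":0,"y":-0.002,"z":0,"ax":0,"ay":0,"az":0},{"fingers":-1,"x":0,"y":-0.002,"z":0,"ax":0,"ay":0,"az":0},{"fingers":-1,"x":0,"y":-0.003,"z":0,"ax":0,"ay":0,"az":0},{"fingers":-1,"x":0,"y":-0.003,"z":0,"ax":0,"ay":0,"az":0},{"fingers":-1,"x":0,"y":-0.003,"z":0,"ax":0,"ay":0,"az":0},{"fingers":-1,"x":0,"y":-0.003,"z":0,"ax":0,"ay":0,"az":0},{"fingers":-1,"x":0,"y":-0.003,"z":0,"ax":0,"ay":0,"az":0},{"fingers":-1,"x":0,"y":-0.003,"z":0,"ax":0,"ay":0,"az":0},{"fingers":-1,"x":0,"y":-0.003,"z":0,"ax":0,"ay":0,"az":0},{"fingers":-1,"x":0,"y":-0.003,"z":0,"ax":0,"ay":0,"az":0}])

```text
clock: 6.6
tcp_pos: [0.5389, 0.0255, 0.0893]
orientation: [3.092, -0.556, 0.0]
contact_force: [0.5, 0.9, -2.1]
grip_width: 0.0148
gripper_force: 78.7
```

```bash
cat >> h.py <<'E'
def drum():
    for c in('wrist','top'):
        W=world(grab(c));q=loc(W)
        m=(W[...,2]>.046)&(W[...,2]<.065)&(q[...,0]<.075)&(q[...,0]>-.10)&(abs(q[...,1])<.034)
        print(c,m.sum(),np.percentile(q[m],[2,50,98],axis=0).round(4).tolist(),'ztop',np.percentile(W[m][:,2],98).round(4))
E
python3 - <<'E'
from h import *
state();drum()
E
```

```text
t 6.6 tcp [0.5389 0.0255 0.0893] rack xy [-0.0718  0.0005] ty az -110.4 tz [ 0. -0. -1.] F [ 0.52  0.93 -2.05] Frack 1.06 j7 -2.17
wrist 6840 [[-0.0833, -0.0297], [-0.0396, -0.0122], [-0.0153, 0.0258]] ztop 0.0616
top 3 [[0.0671, 0.007], [0.0688, 0.0087], [0.069, 0.0176]] ztop 0.0486
```

Request:
arm_command(rows=[{"fingers":-1,"x":0,"y":-0.003,"z":0,"ax":0,"ay":0,"az":0},{"fingers":-1,"x":0,"y":-0.003,"z":0,"ax":0,"ay":0,"az":0},{"fingers":-1,"x":0,"y":-0.003,"z":0,"ax":0,"ay":0,"az":0},{"fingers":-1,"x":0,"y":-0.003,"z":0,"ax":0,"ay":0,"az":0},{"fingers":-1,"x":0,"y":-0.003,"z":0,"ax":0,"ay":0,"az":0},{"fingers":-1,"x":0,"y":-0.003,"z":0,"ax":0,"ay":0,"az":0},{"fingers":-1,"x":0,"y":-0.003,"z":0,"ax":0,"ay":0,"az":0},{"fingers":-1,"x":0,"y":-0.003,"z":0,"ax":0,"ay":0,"az":0},{"fingers":-1,"x":0,"y":-0.003,"z":0,"ax":0,"ay":0,"az":0},{"fingers":-1,"x":0,"y":-0.003,"z":0,"ax":0,"ay":0,"az":0}])

```text
clock: 7.53
tcp_pos: [0.5493, 0.0536, 0.0893]
orientation: [3.092, -0.556, 0.0]
contact_force: [-0.5, -0.4, -1.8]
grip_width: 0.0148
gripper_force: 78.7
```

Request:
arm_command(rows=[{"fingers":-1,"x":0,"y":-0.003,"z":0,"ax":0,"ay":0,"az":0},{"fingers":-1,"x":0,"y":-0.003,"z":0,"ax":0,"ay":0,"az":0},{"fingers":-1,"x":0,"y":-0.003,"z":0,"ax":0,"ay":0,"az":0},{"fingers":-1,"x":0,"y":-0.003,"z":0,"ax":0,"ay":0,"az":0},{"fingers":-1,"x":0,"y":-0.003,"z":0,"ax":0,"ay":0,"az":0},{"fingers":-1,"x":0,"y":-0.003,"z":0,"ax":0,"ay":0,"az":0},{"fingers":-1,"x":0,"y":-0.003,"z":0,"ax":0,"ay":0,"az":0},{"fingers":-1,"x":0,"y":-0.002,"z":0,"ax":0,"ay":0,"az":0},{"fingers":-1,"x":0,"y":-0.001,"z":0,"ax":0,"ay":0,"az":0},{"fingers":-1,"x":0,"y":0,"z":0,"ax":0,"ay":0,"az":0}])

```text
clock: 8.37
tcp_pos: [0.5577, 0.0762, 0.0893]
orientation: [-3.092, 0.556, -0.0]
contact_force: [-0.7, -0.4, -1.4]
grip_width: 0.0151
gripper_force: 78.7
```

```bash
python3 - <<'E'
from h import *
state()
f=grab('wrist','w4.png');W=world(f);q=loc(W)
m=(W[...,2]>.056)&(W[...,2]<.065)&(q[...,0]<.075)&(q[...,0]>0.0)&(abs(q[...,1])<.034)
print(np.percentile(q[m],[2,50,98],axis=0).round(4).tolist())
E
```

```text
t 8.3667 tcp [0.5577 0.0762 0.0893] rack xy [-0.0178  0.0006] ty az -110.38 tz [ 0.  0. -1.] F [-0.71 -0.4  -1.42] Frack -0.62 j7 -2.25
[[0.023, -0.0292], [0.0342, -0.0035], [0.0472, 0.0278]]
```

View pics/w4.png

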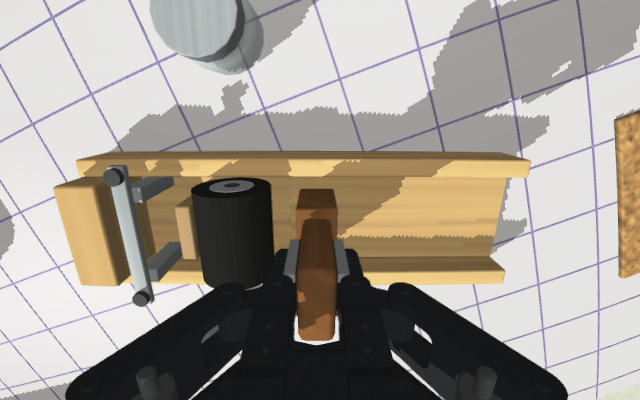

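The roller at (233,230) rests against the follower at (185,230), and the paddle is about 16 mm behind it. I'll close the gap slowly.

Request:
arm_command(rows=[{"fingers":-1,"x":0,"y":-0.002,"z":0,"ax":0,"ay":0,"az":0},{"fingers":-1,"x":0,"y":-0.002,"z":0,"ax":0,"ay":0,"az":0},{"fingers":-1,"x":0,"y":-0.002,"z":0,"ax":0,"ay":0,"az":0},{"fingers":-1,"x":0,"y":-0.002,"z":0,"ax":0,"ay":0,"az":0},{"fingers":-1,"x":0,"y":-0.002,"z":0,"ax":0,"ay":0,"az":0},{"fingers":-1,"x":0,"y":-0.001,"z":0,"ax":0,"ay":0,"az":0},{"fingers":-1,"x":0,"y":-0.001,"z":0,"ax":0,"ay":0,"az":0},{"fingers":-1,"x":0,"y":-0.001,"z":0,"ax":0,"ay":0,"az":0},{"fingers":-1,"x":0,"y":-0.001,"z":0,"ax":0,"ay":0,"az":0},{"fingers":-1,"x":0,"y":-0.001,"z":0,"ax":0,"ay":0,"az":0}])

```text
clock: 9.25
tcp_pos: [0.5629, 0.0899, 0.0893]
orientation: [3.092, -0.557, 0.0]
contact_force: [-0.4, -0.2, -1.8]
grip_width: 0.0153
gripper_force: 78.7
```

Request:
arm_command(rows=[{"fingers":-1,"x":0,"y":-0.001,"z":0,"ax":0,"ay":0,"az":0},{"fingers":-1,"x":0,"y":-0.001,"z":0,"ax":0,"ay":0,"az":0},{"fingers":-1,"x":0,"y":-0.001,"z":0,"ax":0,"ay":0,"az":0},{"fingers":-1,"x":0,"y":-0.001,"z":0,"ax":0,"ay":0,"az":0},{"fingers":-1,"x":0,"y":-0.001,"z":0,"ax":0,"ay":0,"az":0}])

```text
clock: 9.67
tcp_pos: [0.5641, 0.0933, 0.0892]
orientation: [3.09, -0.557, -0.001]
contact_force: [-1.2, -3.8, 0.6]
grip_width: 0.0153
gripper_force: 78.9
```

Request:
arm_command(rows=[{"fingers":-1,"x":0,"y":-0.001,"z":0,"ax":0,"ay":0,"az":0},{"fingers":-1,"x":0,"y":-0.001,"z":0,"ax":0,"ay":0,"az":0},{"fingers":-1,"x":0,"y":-0.001,"z":0,"ax":0,"ay":0,"az":0},{"fingers":-1,"x":0,"y":-0.001,"z":0,"ax":0,"ay":0,"az":0},{"fingers":-1,"x":0,"y":-0.001,"z":0,"ax":0,"ay":0,"az":0}])

```text
clock: 10.08
tcp_pos: [0.5663, 0.0993, 0.0892]
orientation: [3.092, -0.556, -0.0]
contact_force: [-0.3, -1.7, -2.5]
grip_width: 0.015
gripper_force: 78.9
```

```bash
python3 - <<'E'
from h import *
state()
E
```

```text
t 10.0833 tcp [0.5663 0.0993 0.0892] rack xy [0.007  0.0006] ty az -110.4 tz [-0. -0. -1.] F [-0.29 -1.7  -2.52] Frack -1.69 j7 -2.29
```

Request:
arm_command(rows=[{"fingers":-1,"x":0,"y":-0.001,"z":0,"ax":0,"ay":0,"az":0},{"fingers":-1,"x":0,"y":-0.001,"z":0,"ax":0,"ay":0,"az":0},{"fingers":-1,"x":0,"y":-0.001,"z":0,"ax":0,"ay":0,"az":0},{"fingers":-1,"x":0,"y":-0.001,"z":0,"ax":0,"ay":0,"az":0},{"fingers":-1,"x":0,"y":-0.001,"z":0,"ax":0,"ay":0,"az":0},{"fingers":-1,"x":0,"y":-0.001,"z":0,"ax":0,"ay":0,"az":0},{"fingers":-1,"x":0,"y":-0.001,"z":0,"ax":0,"ay":0,"az":0},{"fingers":-1,"x":0,"y":-0.001,"z":0,"ax":0,"ay":0,"az":0},{"fingers":-1,"x":0,"y":-0.001,"z":0,"ax":0,"ay":0,"az":0},{"fingers":-1,"x":0,"y":-0.001,"z":0,"ax":0,"ay":0,"az":0}])

```text
clock: 10.92
tcp_pos: [0.5698, 0.1087, 0.0893]
orientation: [3.092, -0.556, -0.0]
contact_force: [-0.9, -2.9, -1.1]
grip_width: 0.0154
gripper_force: 78.9
```

Request:
arm_command(rows=[{"fingers":-1,"x":0,"y":-0.001,"z":0,"ax":0,"ay":0,"az":0},{"fingers":-1,"x":0,"y":-0.001,"z":0,"ax":0,"ay":0,"az":0},{"fingers":-1,"x":0,"y":-0.001,"z":0,"ax":0,"ay":0,"az":0}])

```text
clock: 11.17
tcp_pos: [0.5709, 0.1115, 0.0893]
orientation: [-3.092, 0.556, -0.0]
contact_force: [-2.0, -2.2, -1.5]
grip_width: 0.015
gripper_force: 78.9
```

```bash
python3 - <<'E'
from h import *
state()
E
```

```text
t 11.1667 tcp [0.5709 0.1115 0.0893] rack xy [0.02   0.0005] ty az -110.4 tz [ 0.  0. -1.] F [-1.97 -2.18 -1.46] Frack -2.73 j7 -2.31
```

Request:
arm_command(rows=[{"fingers":-1,"x":0,"y":-0.0007,"z":0,"ax":0,"ay":0,"az":0},{"fingers":-1,"x":0,"y":-0.0007,"z":0,"ax":0,"ay":0,"az":0},{"fingers":-1,"x":0,"y":-0.0006,"z":0,"ax":0,"ay":0,"az":0}])

```text
clock: 11.42
tcp_pos: [0.5716, 0.1134, 0.0893]
orientation: [3.092, -0.556, 0.0]
contact_force: [-0.8, -2.3, -1.4]
grip_width: 0.0153
gripper_force: 78.9
```

Request:
arm_command(rows=[{"fingers":-1,"x":0,"y":-0.0005,"z":0,"ax":0,"ay":0,"az":0},{"fingers":-1,"x":0,"y":-0.0005,"z":0,"ax":0,"ay":0,"az":0}])

```text
clock: 11.58
tcp_pos: [0.5719, 0.1143, 0.0893]
orientation: [3.092, -0.556, 0.0]
contact_force: [-1.0, -3.5, -2.5]
grip_width: 0.015
gripper_force: 78.9
```

Request:
arm_command(rows=[{"fingers":-1,"x":0,"y":-0.0005,"z":0,"ax":0,"ay":0,"az":0},{"fingers":-1,"x":0,"y":-0.0005,"z":0,"ax":0,"ay":0,"az":0}])

```text
clock: 11.75
tcp_pos: [0.5722, 0.1152, 0.0893]
orientation: [3.092, -0.556, -0.0]
contact_force: [-1.4, -2.3, -2.2]
grip_width: 0.0151
gripper_force: 78.9
```

Request:
arm_command(rows=[{"fingers":-1,"x":0,"y":-0.0005,"z":0,"ax":0,"ay":0,"az":0},{"fingers":-1,"x":0,"y":-0.0005,"z":0,"ax":0,"ay":0,"az":0}])

```text
clock: 11.92
tcp_pos: [0.5726, 0.1162, 0.0893]
orientation: [-3.092, 0.556, -0.0]
contact_force: [-0.3, -2.5, -3.0]
grip_width: 0.0152
gripper_force: 78.9
```

Request:
arm_command(rows=[{"fingers":-1,"x":0,"y":-0.0005,"z":0,"ax":0,"ay":0,"az":0},{"fingers":-1,"x":0,"y":-0.0003,"z":0,"ax":0,"ay":0,"az":0}])

```text
clock: 12.08
tcp_pos: [0.5729, 0.117, 0.0893]
orientation: [-3.092, 0.556, -0.0]
contact_force: [-0.4, -2.9, -1.2]
grip_width: 0.0151
gripper_force: 78.9
```

```bash
python3 - <<'E'
from h import *
state()
E
```

```text
t 12.0833 tcp [0.5729 0.117  0.0893] rack xy [0.0258 0.0006] ty az -110.4 tz [ 0.  0. -1.] F [-0.44 -2.9  -1.17] Frack -2.88 j7 -2.31
```

Request:
arm_command(rows=[{"fingers":-1,"x":0,"y":-0.0005,"z":0,"ax":0,"ay":0,"az":0},{"fingers":-1,"x":0,"y":-0.0005,"z":0,"ax":0,"ay":0,"az":0}])

```text
clock: 12.25
tcp_pos: [0.573, 0.1171, 0.0893]
orientation: [3.091, -0.557, -0.001]
contact_force: [-2.5, -4.8, -0.9]
grip_width: 0.015
gripper_force: 79.0
```

Request:
arm_command(rows=[{"fingers":-1,"x":0,"y":-0.0005,"z":0,"ax":0,"ay":0,"az":0},{"fingers":-1,"x":0,"y":-0.0003,"z":0,"ax":0,"ay":0,"az":0}])

```text
clock: 12.42
tcp_pos: [0.573, 0.1172, 0.0893]
orientation: [3.09, -0.557, -0.001]
contact_force: [-2.9, -6.8, 1.9]
grip_width: 0.0149
gripper_force: 79.1
```

Request:
arm_command(rows=[{"fingers":-1,"x":0,"y":-0.0004,"z":0,"ax":0,"ay":0,"az":0},{"fingers":-1,"x":0,"y":-0.0003,"z":0,"ax":0,"ay":0,"az":0}])

```text
clock: 12.58
tcp_pos: [0.5731, 0.1173, 0.0893]
orientation: [3.089, -0.558, -0.002]
contact_force: [-3.2, -7.9, 2.4]
grip_width: 0.015
gripper_force: 79.3
```

Request:
arm_command(rows=[{"fingers":-1,"x":0,"y":-0.0003,"z":0,"ax":0,"ay":0,"az":0},{"fingers":-1,"x":0,"y":-0.0003,"z":0,"ax":0,"ay":0,"az":0},{"fingers":-1,"x":0,"y":0,"z":0,"ax":0,"ay":0,"az":0}])

```text
clock: 12.83
tcp_pos: [0.5731, 0.1174, 0.0892]
orientation: [3.088, -0.558, -0.003]
contact_force: [-4.4, -8.3, 2.7]
grip_width: 0.0152
gripper_force: 79.3
```

Request:
arm_command(rows=[{"fingers":-1,"x":0,"y":0,"z":0,"ax":0,"ay":0,"az":0},{"fingers":-1,"x":0,"y":0,"z":0,"ax":0,"ay":0,"az":0},{"fingers":-1,"x":0,"y":0,"z":0,"ax":0,"ay":0,"az":0}])

```text
clock: 13.08
tcp_pos: [0.5731, 0.1174, 0.0892]
orientation: [3.088, -0.558, -0.003]
contact_force: [-3.7, -8.0, 3.1]
grip_width: 0.0151
gripper_force: 79.3
```

```bash
python3 - <<'E'
from h import *
state()
E
```

```text
t 13.0833 tcp [0.5731 0.1174 0.0892] rack xy [0.0263 0.0005] ty az -110.48 tz [-0.002 -0.003 -1.   ] F [-3.72 -8.    3.06] Frack -8.8 j7 -2.32
```

Request:
arm_command(rows=[{"fingers":-1,"x":0,"y":-0.0003,"z":0,"ax":0,"ay":0,"az":0},{"fingers":-1,"x":0,"y":0,"z":0,"ax":0,"ay":0,"az":0},{"fingers":-1,"x":0,"y":0,"z":0,"ax":0,"ay":0,"az":0},{"fingers":-1,"x":0,"y":0,"z":0,"ax":0,"ay":0,"az":0}])

```text
clock: 13.42
tcp_pos: [0.5732, 0.1174, 0.0892]
orientation: [3.088, -0.558, -0.003]
contact_force: [-4.7, -9.0, 2.6]
grip_width: 0.0151
gripper_force: 79.3
```

Request:
arm_command(rows=[{"fingers":-1,"x":0,"y":0,"z":0,"ax":0,"ay":0,"az":0},{"fingers":-1,"x":0,"y":0,"z":0,"ax":0,"ay":0,"az":0},{"fingers":-1,"x":0,"y":0,"z":0,"ax":0,"ay":0,"az":0},{"fingers":-1,"x":0,"y":0,"z":0,"ax":0,"ay":0,"az":0},{"fingers":-1,"x":0,"y":0,"z":0,"ax":0,"ay":0,"az":0},{"fingers":-1,"x":0,"y":0,"z":0,"ax":0,"ay":0,"az":0},{"fingers":-1,"x":0,"y":0,"z":0,"ax":0,"ay":0,"az":0},{"fingers":-1,"x":0,"y":0,"z":0,"ax":0,"ay":0,"az":0},{"fingers":-1,"x":0,"y":0,"z":0,"ax":0,"ay":0,"az":0},{"fingers":-1,"x":0,"y":0,"z":0,"ax":0,"ay":0,"az":0}])

```text
clock: 14.25
tcp_pos: [0.5731, 0.1174, 0.0892]
orientation: [3.088, -0.558, -0.003]
contact_force: [-3.4, -8.8, 3.1]
grip_width: 0.0152
gripper_force: 79.3
```

```bash
python3 - <<'E'
from h import *
state()
f=grab('wrist','w5.png');W=world(f);q=loc(W)
m=(W[...,2]>.052)&(W[...,2]<.065)&(q[...,0]<.08)&(q[...,0]>0.04)&(abs(q[...,1])<.034)
print(np.percentile(q[m],[2,50,98],axis=0).round(4).tolist())
E
```

```text
t 14.25 tcp [0.5731 0.1174 0.0892] rack xy [0.0263 0.0005] ty az -110.49 tz [-0.003 -0.003 -1.   ] F [-3.43 -8.84  3.15] Frack -9.48 j7 -2.32
[[0.0454, -0.0294], [0.0616, -0.0062], [0.077, 0.028]]
```

View pics/w5.png

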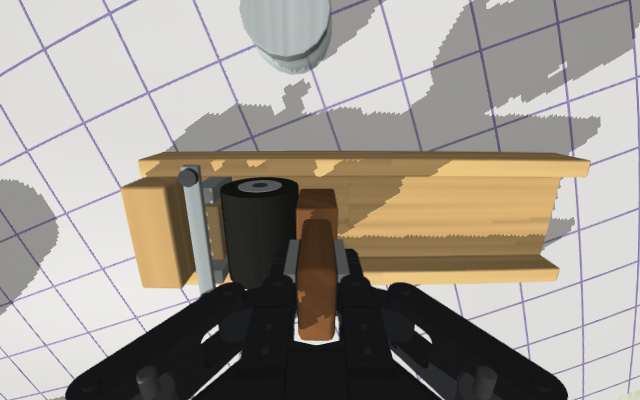

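The wrist view shows the roller at (260,230) against both post ends at (215,188) and (215,270), square across the channel, with the paddle pressing at about 9.5 N. I'll back off gently.

Request:
arm_command(rows=[{"fingers":-1,"x":0,"y":0.0007,"z":0,"ax":0,"ay":0,"az":0},{"fingers":-1,"x":0,"y":0.0007,"z":0,"ax":0,"ay":0,"az":0},{"fingers":-1,"x":0,"y":0.0007,"z":0,"ax":0,"ay":0,"az":0},{"fingers":-1,"x":0,"y":0.0007,"z":0,"ax":0,"ay":0,"az":0},{"fingers":-1,"x":0,"y":0.0007,"z":0,"ax":0,"ay":0,"az":0},{"fingers":-1,"x":0,"y":0.001,"z":0,"ax":0,"ay":0,"az":0},{"fingers":-1,"x":0,"y":0.003,"z":0,"ax":0,"ay":0,"az":0},{"fingers":-1,"x":0,"y":0.006,"z":0,"ax":0,"ay":0,"az":0},{"fingers":-1,"x":0,"y":0.01,"z":0,"ax":0,"ay":0,"az":0},{"fingers":-1,"x":0,"y":0.015,"z":0,"ax":0,"ay":0,"az":0}])

```text
clock: 15.13
tcp_pos: [0.5608, 0.0846, 0.0895]
orientation: [-3.091, 0.553, -0.001]
contact_force: [-0.8, -0.4, -2.4]
grip_width: 0.0153
gripper_force: 78.8
```

```bash
python3 - <<'E'
from h import *
state()
f=grab('wrist');W=world(f);q=loc(W)
m=(W[...,2]>.052)&(W[...,2]<.065)&(q[...,0]<.08)&(q[...,0]>0.03)&(abs(q[...,1])<.034)
print(np.percentile(q[m],[2,50,98],axis=0).round(4).tolist())
E
```

```text
t 15.1333 tcp [0.5608 0.0846 0.0895] rack xy [-0.0088  0.0006] ty az -110.28 tz [ 0.001  0.001 -1.   ] F [-0.77 -0.4  -2.41] Frack -0.64 j7 -2.26
[[0.0452, -0.0294], [0.0586, -0.0022], [0.0762, 0.0304]]
```

Request:
arm_command(rows=[{"fingers":-1,"x":0,"y":0,"z":-0.015,"ax":0,"ay":0,"az":0},{"fingers":-1,"x":0,"y":0,"z":-0.03,"ax":0,"ay":0,"az":0},{"fingers":-1,"x":0,"y":0,"z":-0.03,"ax":0,"ay":0,"az":0},{"fingers":-1,"x":0,"y":0,"z":-0.015,"ax":0,"ay":0,"az":0}])

```text
clock: 15.52
tcp_pos: [0.5617, 0.083, 0.1826]
orientation: [-3.09, 0.559, -0.006]
contact_force: [1.8, 0.0, -1.2]
grip_width: 0.0151
gripper_force: 78.8
```

Request:
arm_command(rows=[{"fingers":-1,"x":0.0032,"y":0.0336,"z":0,"ax":0,"ay":0,"az":0},{"fingers":-1,"x":0.0032,"y":0.0336,"z":0,"ax":0,"ay":0,"az":0},{"fingers":-1,"x":0.0032,"y":0.0336,"z":0,"ax":0,"ay":0,"az":0},{"fingers":-1,"x":0.0032,"y":0.0336,"z":0,"ax":0,"ay":0,"az":0},{"fingers":-1,"x":0.0032,"y":0.0336,"z":0,"ax":0,"ay":0,"az":0},{"fingers":-1,"x":0.0032,"y":0.0336,"z":0,"ax":0,"ay":0,"az":0},{"fingers":-1,"x":0.0032,"y":0.0336,"z":0,"ax":0,"ay":0,"az":0},{"fingers":-1,"x":0.0032,"y":0.0336,"z":0,"ax":0,"ay":0,"az":0},{"fingers":-1,"x":0.0032,"y":0.0336,"z":0,"ax":0,"ay":0,"az":0},{"fingers":-1,"x":0.0032,"y":0.0336,"z":0,"ax":0,"ay":0,"az":0}])

```text
clock: 16.35
tcp_pos: [0.4718, -0.2444, 0.1794]
orientation: [3.091, -0.558, 0.0]
contact_force: [0.8, -0.1, -1.7]
grip_width: 0.0151
gripper_force: 78.9
```

Request:
arm_command(rows=[{"fingers":-1,"x":0,"y":0,"z":0.03,"ax":0,"ay":0,"az":0},{"fingers":-1,"x":0,"y":0,"z":0.03,"ax":0,"ay":0,"az":0},{"fingers":-1,"x":0,"y":0,"z":0.02,"ax":0,"ay":0,"az":0},{"fingers":-1,"x":0,"y":0,"z":0.01,"ax":0,"ay":0,"az":0},{"fingers":-1,"x":0,"y":0,"z":0,"ax":0,"ay":0,"az":0},{"fingers":-1,"x":0,"y":0,"z":0,"ax":0,"ay":0,"az":0}])

```text
clock: 16.85
tcp_pos: [0.4733, -0.2425, 0.0896]
orientation: [3.092, -0.557, -0.0]
contact_force: [1.1, -0.4, -0.7]
grip_width: 0.0149
gripper_force: 78.8
```

```bash
python3 - <<'E'
from h import *
state()
f=grab('wrist','w6.png')
E
```

```text
t 16.85 tcp [ 0.4733 -0.2425  0.0896] rack xy [-0.3458 -0.0316] ty az -110.42 tz [-0. -0. -1.] F [ 1.13 -0.38 -0.72] Frack 0.04 j7 -1.58
```

View pics/w6.png

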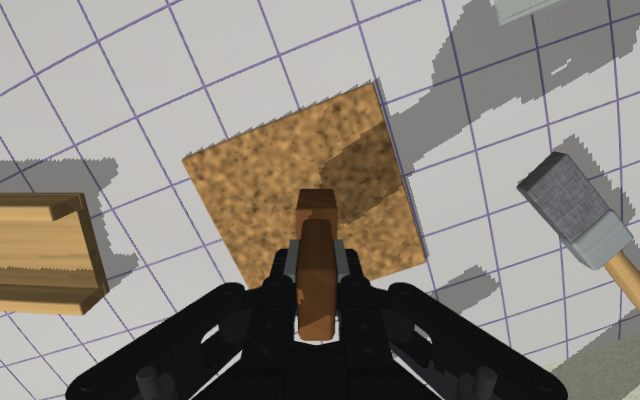

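The paddle is upright over the middle of the cork at (318,230), and nothing is near the jaws. I'll lower it until I feel contact.

Request:
arm_command(rows=[{"fingers":-1,"x":0,"y":0,"z":0.005,"ax":0,"ay":0,"az":0},{"fingers":-1,"x":0,"y":0,"z":0.004,"ax":0,"ay":0,"az":0},{"fingers":-1,"x":0,"y":0,"z":0.002,"ax":0,"ay":0,"az":0},{"fingers":-1,"x":0,"y":0,"z":0.001,"ax":0,"ay":0,"az":0},{"fingers":-1,"x":0,"y":0,"z":0.001,"ax":0,"ay":0,"az":0},{"fingers":-1,"x":0,"y":0,"z":0,"ax":0,"ay":0,"az":0}])

```text
clock: 17.4
tcp_pos: [0.4735, -0.242, 0.0762]
orientation: [-3.092, 0.556, 0.0]
contact_force: [-0.3, 0.4, -1.7]
grip_width: 0.015
gripper_force: 78.9
```

Request:
arm_command(rows=[{"fingers":-1,"x":0,"y":0,"z":0.0007,"ax":0,"ay":0,"az":0},{"fingers":-1,"x":0,"y":0,"z":0,"ax":0,"ay":0,"az":0}])

```text
clock: 17.57
tcp_pos: [0.4736, -0.2422, 0.0758]
orientation: [3.092, -0.556, 0.0]
contact_force: [-0.2, 0.7, -1.9]
grip_width: 0.015
gripper_force: 79.3
```

Request:
arm_command(rows=[{"fingers":-1,"x":0,"y":0,"z":0.0007,"ax":0,"ay":0,"az":0},{"fingers":-1,"x":0,"y":0,"z":0,"ax":0,"ay":0,"az":0}])

```text
clock: 17.73
tcp_pos: [0.4738, -0.2422, 0.0757]
orientation: [3.092, -0.556, 0.001]
contact_force: [-1.5, 0.2, 6.6]
grip_width: 0.0148
gripper_force: 80.4
```

Request:
arm_command(rows=[{"fingers":-1,"x":0,"y":0,"z":-0.0006,"ax":0,"ay":0,"az":0},{"fingers":-1,"x":0,"y":0,"z":0,"ax":0,"ay":0,"az":0},{"fingers":-0.4,"x":0,"y":0,"z":0,"ax":0,"ay":0,"az":0},{"fingers":0.2,"x":0,"y":0,"z":0,"ax":0,"ay":0,"az":0},{"fingers":1,"x":0,"y":0,"z":0,"ax":0,"ay":0,"az":0},{"fingers":1,"x":0,"y":0,"z":0,"ax":0,"ay":0,"az":0},{"fingers":1,"x":0,"y":0,"z":0,"ax":0,"ay":0,"az":0},{"fingers":1,"x":0,"y":0,"z":0,"ax":0,"ay":0,"az":0}], grip_force=20)

```text
clock: 18.4
tcp_pos: [0.4735, -0.2421, 0.0755]
orientation: [-3.092, 0.556, 0.0]
contact_force: [-0.1, 0.9, 0.1]
grip_width: 0.0838
gripper_force: 0.0
```

Request:
arm_command(rows=[{"fingers":1,"x":0,"y":0,"z":-0.005,"ax":0,"ay":0,"az":0},{"fingers":1,"x":0,"y":0,"z":-0.015,"ax":0,"ay":0,"az":0},{"fingers":1,"x":0,"y":0,"z":-0.03,"ax":0,"ay":0,"az":0},{"fingers":1,"x":0,"y":0,"z":-0.03,"ax":0,"ay":0,"az":0},{"fingers":1,"x":0,"y":0,"z":-0.03,"ax":0,"ay":0,"az":0},{"fingers":1,"x":0,"y":0,"z":-0.03,"ax":0,"ay":0,"az":0},{"fingers":1,"x":0,"y":0,"z":0,"ax":0,"ay":0,"az":0},{"fingers":1,"x":0,"y":0,"z":0,"ax":0,"ay":0,"az":0}])

```text
clock: 19.07
tcp_pos: [0.4745, -0.2426, 0.2176]
orientation: [3.091, -0.556, 0.007]
contact_force: [-0.3, 0.2, -0.8]
grip_width: 0.0855
gripper_force: 0.0
```

```bash
python3 - <<'E'
from h import *
state()
f=grab('wrist','w7.png');W=world(f)
for z0,z1 in((.095,.112),(.04,.055)):
 p=W[(W[...,2]>z0)&(W[...,2]<z1)&(abs(W[...,0]-.474)<.05)&(abs(W[...,1]+.242)<.05)]
 c,s,a=cv2.minAreaRect((p[:,:2]*1000).astype(np.float32));print(len(p),c,s,a,np.median(p[:,2]))
s=grab('scene');cv2.imwrite('pics/s7.png',s['frame'][:,:,::-1]);W=world(s);q=loc(W)
m=(W[...,2]>.05)&(W[...,2]<.065)&(q[...,0]<.08)&(q[...,0]>0.02)&(abs(q[...,1])<.034)
print(m.sum(),np.percentile(q[m],[2,50,98],axis=0).round(4).tolist())
E
```

```text
t 19.0667 tcp [ 0.4745 -0.2426  0.2176] rack xy [-0.3455 -0.0328] ty az -110.41 tz [ 0.004 -0.002 -1.   ] F [-0.32  0.16 -0.78] Frack 0.04 j7 -1.57
703 (475.1815490722656, -244.69906616210938) (15.32334041595459, 35.03661346435547) 69.32530212402344 0.10266181052936124
333 (474.85992431640625, -244.49685668945312) (22.88385009765625, 45.39857864379883) 69.67314910888672 0.046879453111252134
237 [[0.0401, -0.0294], [0.0524, -0.0018], [0.0726, 0.0313]]
```

View pics/s7.png

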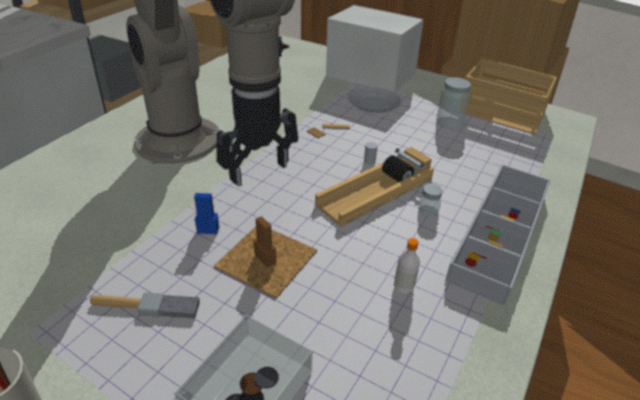

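The scene view shows the paddle upright mid-pad at (265,243), the roller against the posts at (400,167), and the gripper clear of everything. I'll hand it in.

```bash
python3 -c "
from bench import r
print(r.hand_in())"
```

```text
the job is handed in; nothing more can be done
None
```

I handed the job in at about 19 s with no verdict returned: the roller was bedded on the posts at about 9.5 N (wrist force reading) for just over a second and was still against them in the last picture, the paddle stands upright within about 6 mm of the pad's centre, and the gripper is clear.

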